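# Hang up the digital gauges and close the keeper

### The job

Put the digital gauges away on their hook stand: swing the keeper bail up and fully back, hang every gauge standing on the bench on a hook of its own, behind the hook's upturned end, with its display face outward (the way the hooks point, away from the rail), and then swing the keeper down again until it rests in its catches. Leave the angle plate, the collar and the shaft where they are.

Things in the scene. Friction and masses are not known exactly. Their poses are not given: they have to be found in the camera images.
- rack: Hook stand fixed to the bench: base plate 410 x 130 mm, two uprights 227 mm tall, between them a level rail (20 thick, 30 high) with four steel hooks. Origin on the bench under the rail's middle. -x points outward, the way the hooks point; y runs along the rail; z up. Level catch arms run 148 mm outward from the uprights (192 mm either side), below the keeper.
- rail_mid (a point): Middle of the rail, 200 mm above the bench, on the keeper's pivot line; axes as the stand's.
- hook1 (a point): Root of hook 1 of four, on the rail's middle line at y -127.5 mm of the stand, 200 mm up. The hook is a level 10 mm round bar along -x, bare from 10 to 66 mm out, its end (77 mm out) turned up 10 mm above the bar's upper side: lift the window over that. A hung gauge's window rests on the bar, its centre 12 mm below the bar's axis. Axes as the stand's.
- hook2 (a point): Root of hook 2 of four, on the rail's middle line at y -42.5 mm of the stand, 200 mm up. The hook is a level 10 mm round bar along -x, bare from 10 to 66 mm out, its end (77 mm out) turned up 10 mm above the bar's upper side: lift the window over that. A hung gauge's window rests on the bar, its centre 12 mm below the bar's axis. Axes as the stand's.
- hook3 (a point): Root of hook 3 of four, on the rail's middle line at y 42.5 mm of the stand, 200 mm up. The hook is a level 10 mm round bar along -x, bare from 10 to 66 mm out, its end (77 mm out) turned up 10 mm above the bar's upper side: lift the window over that. A hung gauge's window rests on the bar, its centre 12 mm below the bar's axis. Axes as the stand's.
- hook4 (a point): Root of hook 4 of four, on the rail's middle line at y 127.5 mm of the stand, 200 mm up. The hook is a level 10 mm round bar along -x, bare from 10 to 66 mm out, its end (77 mm out) turned up 10 mm above the bar's upper side: lift the window over that. A hung gauge's window rests on the bar, its centre 12 mm below the bar's axis. Axes as the stand's.
- gauge1_eye (a point): Digital gauge 1, 0.28-0.46 kg, 134 mm tall, upright on the bench: foot 60 wide (y) x 52 x 25 mm, case 60 x 30 to 88 mm up, on top a lug 40 wide (y), 18 thick, with a window 22 wide, 34 high through it along x. Point: window centre, 105 mm above underside; grip here across the 40 mm. Display face (silver bezel, white dial) on -x. May be absent (None). All gauges are alike.
- gauge2_eye (a point): Digital gauge 2, 0.28-0.46 kg, 134 mm tall, upright on the bench: foot 60 wide (y) x 52 x 25 mm, case 60 x 30 to 88 mm up, on top a lug 40 wide (y), 18 thick, with a window 22 wide, 34 high through it along x. Point: window centre, 105 mm above underside; grip here across the 40 mm. Display face (silver bezel, white dial) on -x. May be absent (None). All gauges are alike.
- gauge3_eye (a point): Digital gauge 3, 0.28-0.46 kg, 134 mm tall, upright on the bench: foot 60 wide (y) x 52 x 25 mm, case 60 x 30 to 88 mm up, on top a lug 40 wide (y), 18 thick, with a window 22 wide, 34 high through it along x. Point: window centre, 105 mm above underside; grip here across the 40 mm. Display face (silver bezel, white dial) on -x. May be absent (None). All gauges are alike.
- gauge4_eye (a point): Digital gauge 4, 0.28-0.46 kg, 134 mm tall, upright on the bench: foot 60 wide (y) x 52 x 25 mm, case 60 x 30 to 88 mm up, on top a lug 40 wide (y), 18 thick, with a window 22 wide, 34 high through it along x. Point: window centre, 105 mm above underside; grip here across the 40 mm. Display face (silver bezel, white dial) on -x. May be absent (None). All gauges are alike.
- keeper (a joint): Keeper bail: U of round steel hinged on the rail's line (axis y of the stand, 200 mm up). 0 = closed, level in front of the hooks, its ends in the notches of the catches. Grows as it swings up and back over the rail: 1.57 upright, 2.35 fully open, behind the rail. Friction keeps it where it is left (3 to 6 N at the bar to move it).
- keeper_grip (a point): Middle of the keeper's cross bar, 125 mm from the hinge line: a black sleeve 18 mm thick and 110 mm long, parallel to the rail, free all round; it moves with the keeper (closed: 125 mm outward of rail_mid at the same height).
- angle_plate: Bystander: heavy black angle plate, 130 mm wide, 150 mm high, origin centre of its underside.
- collar: Bystander: brass clamp collar lying flat, 60 mm across, 22 mm high, origin centre of its underside.
- spline_shaft: Bystander: steel splined shaft 340 mm long along x, 25 mm thick, on two blocks 60 mm wide; 55 mm high; origin under its middle.
Not all that is in view belongs to the job. Leave any red look-alike of the part that bears gauge1_eye alone.

How it is judged:
By the outcome, as a careful person would: the job done as asked, in the order asked, and still so for the second after the job is handed in, with the robot touching nothing.
Of gauge1, gauge2, gauge3, gauge4 only 3 to 4 are there at a start; the rules pass over those that are not, and their reading is None.
At some moment in a run one of gauge1, gauge2, gauge3, gauge4 may be knocked a few centimetres aside while the robot is not near it.
It also fails if it takes over 210 s, if anything falls off the work surface, if the arm or the gripper's body presses on something with over 40 N, if the wrist force passes 120 N, or if a joint passes its speed limit or range.

### The arm

A 6-joint arm with a two-finger parallel gripper is mounted at the origin on the work surface. World frame = base frame: x ahead of the robot, y to its left, z up, the work surface at z = 0. Lengths are in m, angles in degrees, forces in N, time in s.
With the tool pointing down it reaches from about 0.3 to 0.75 m from the base axis. Payload 8.5 kg.
Tool frame: the origin (TCP) lies on the centre line of the jaws, within the pads' length; the fingertips stand 14 mm ahead of it and the grasp point (between the pads) lies 5 mm behind it; z points along the fingers, x is the direction in which the jaws open and shut, and the axes are right-handed (so a half turn about z gives the same grasp; the last joint's range is limited). The gripper opens to 85 mm and grips with 20 to 120 N. Pads are 22 mm wide; open, the fingers measure 114 mm over their backs; the gripper's body (76 mm by 85 mm) begins 54 mm behind the grasp point. The pads swing forward as they close: fully open they stand 13 mm farther back than shut.
Start: joints at [-85.445, 21.807, 74.336, -0, 83.858, -12.336], TCP at [0.16, -0.526, 0.245] pointing down, gripper open.
Joint ranges: [-178.18, 178.18], [-50.72, 133.34], [12.68, 142.11], [-81.47, 261.47], [9.98, 163.14], [-165.26, 165.26]. Speed limits (degrees/s): [136.94, 136.94, 180, 180, 180, 180].

### API

Orientations are given as a 3x3 rotation matrix whose columns are the frame's x, y, z axes.
In Python, from rig import * gives the robot as it stands.
- The arm moves only by the shell command python3 -m crank 'ROWS' [FORCE]. ROWS is JSON, one flat list of numbers, 7 for each row, row after row: the turn, a rotation vector about the world's x, y, z in rad, then the shift along the world's x, y, z in m, then the opening in per cent of the stroke, from 0 (shut) to 100 (fully open). A call has 1 to 20 rows; each row shifts and turns the commanded pose from where the row before left it; what a row does not reach is not made up. A row lasts 1/10 s, in which the tool goes at most 50 mm and 8.59 degrees, less where a joint would pass 70% of its speed; a pose out of reach is approached as far as the arm can. A call is refused whole if a number of a shift passes 0.05 or a number of a turn 0.15, either way. A call with a gripper value outside its range is refused whole. The fingers move at their own pace and stop on an object; FORCE is the grip in N (left out, the last holds). Time passes only in rows, so rows that do not move let the fingers close. It gives the time, the measured TCP pose, the force and the opening at its end, in the units of the state.
- observe(): the state, without advancing time (a new reading comes with each control period).
- get_image(name): name is "side" or "top" or "wrist"; returns a dict with "frame" (400x640x3 uint8, red, green, blue), "fov_y" (degrees; the focal length in pixels is half the picture's height over the tangent of half this angle, whatever the lens; pixels are square), "cx", "cy" (the principal point, pixels), "k1" (the pictures are not rectified: a ray, as slopes to the right and down, at radius r is drawn at 1 + k1 r^2 times it, then the intrinsics apply), "world_to_cam" (4x4, takes a point from world to camera coordinates). Camera axes: x right, y up, looking along -z (the intrinsics and any distortion apply to the point x, -y, -z); pixel columns grow to the right and rows downward; lengths in m; the calibration is good to about 2 mm. A picture is of the moment at which its call begins. There is no depth.
- close_job(): hands the job in, once; it reports no verdict.
The state is a dict: "time_s": time; "q": joint angles; "qvel": joint speeds; "joint_efforts": joint torques, N m; "position": TCP position; "tool_rot": TCP orientation; "ft_force": force on the tool from outside, world axes, zero at the start; "wrist_torque": the same for the moment, N m; "grip_width": finger opening in m.
Only numpy, scipy, OpenCV 4.12 (cv2) and the standard library are available. Lean on these libraries where they do the work, as an engineer would, in place of code of your own. Each camera call takes 0.05 s, during which the arm holds its last target. There are 200 camera calls.

## Working session

There is one attempt and no reset: what is moved stays moved. The work goes in short steps, Python scripts to look and compute and a shell command to move; the robot and the scene stay as the last step left them, time stands still between calls to the robot, and variables do not carry over. Pictures are saved under pics/ and viewed, about 12 in all and at most 16, crops included, and the job is handed in when it is done.

```bash
ls; mkdir -p pics; cat > h.py <<'E'
from rig import *
import numpy as np, cv2
def cam(name):
    g=get_image(name); return g
def K(g):
    f=200/np.tan(np.radians(g["fov_y"]/2)); return f
def proj(g,P):
    P=np.atleast_2d(P); M=np.array(g["world_to_cam"]); c=P@M[:3,:3].T+M[:3,3]
    s=np.c_[c[:,0]/-c[:,2],-c[:,1]/-c[:,2]]; r2=(s**2).sum(1,keepdims=True)
    s=s*(1+g["k1"]*r2); return s*K(g)+[g["cx"],g["cy"]]
def ray(g,px):
    px=np.atleast_2d(px).astype(float); d=(px-[g["cx"],g["cy"]])/K(g); s=d.copy()
    for _ in range(30): s=d/(1+g["k1"]*(s**2).sum(1,keepdims=True))
    M=np.array(g["world_to_cam"]); R=M[:3,:3]; o=-R.T@M[:3,3]
    return o,np.c_[s[:,0],-s[:,1],-np.ones(len(s))]@R
def onz(g,px,z):
    o,d=ray(g,px); return o+d*((z-o[2])/d[:,2])[:,None]
def save(g,n,crop=None,k=1):
    f=g["frame"][:,:,::-1]
    if crop: x0,y0,x1,y1=crop; f=f[y0:y1,x0:x1]
    cv2.imwrite("pics/"+n,cv2.resize(f,None,fx=k,fy=k,interpolation=cv2.INTER_CUBIC))
E
python3 - <<'E'
from h import *
import pickle
for n in("top","side"):
    g=cam(n); save(g,n+"0.png",None,1.25); pickle.dump(g,open(n+"0.pkl","wb"))
    M=np.array(g["world_to_cam"]);print(n,g["fov_y"],g["k1"],-M[:3,:3].T@M[:3,3],-M[2,:3])
s=observe();print(s["position"],np.round(s["tool_rot"],3),s["grip_width"])
E
```

```text
pics
top 47.9920364564247 -0.014119533685460131 [ 0.33715408 -0.13010461  1.38001741] [ 0.17376283  0.02356243 -0.98450561]
side 45.76533732580692 -0.13379299805448244 [0.14800071 1.13133684 0.98319295] [ 0.24963762 -0.80630796 -0.53623552]
[ 0.15976365 -0.52601001  0.24477346] [[ 0.291 -0.957 -0.   ]
 [-0.957 -0.291  0.001]
 [-0.001 -0.    -1.   ]] 0.08581538598281259
```

View pics/top0.png

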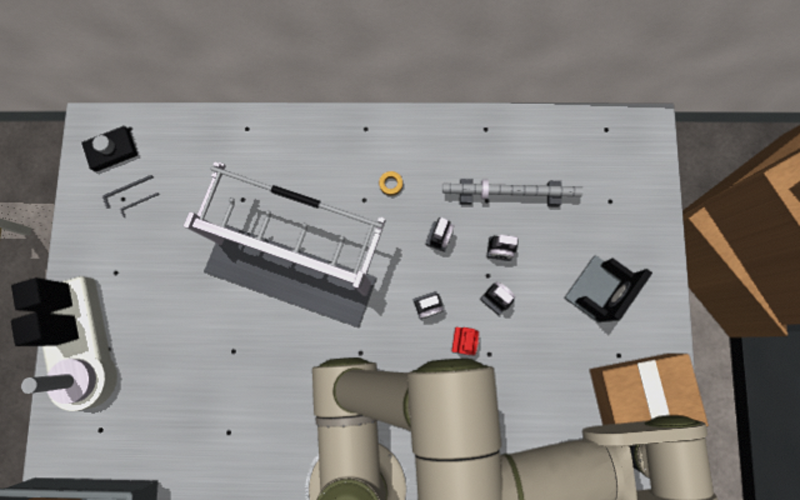

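View pics/side0.png

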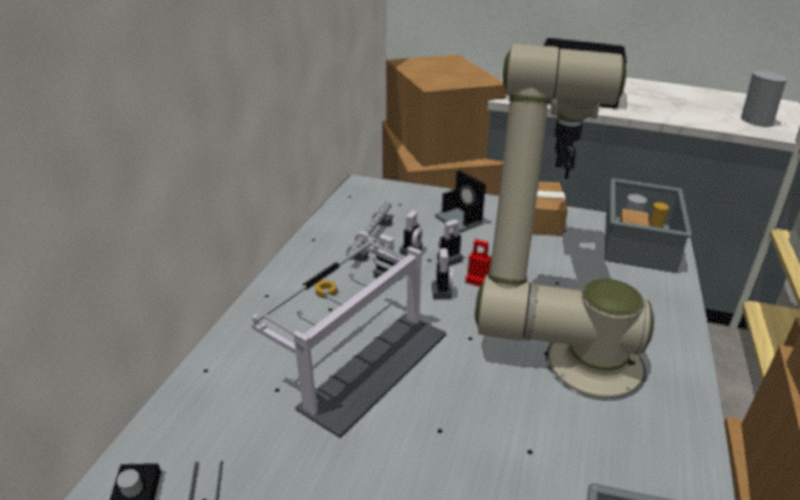

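Top view: stand with the keeper sleeve at (295,196), four black/silver gauges at (440,233), (503,246), (498,296), (430,304) and a red look-alike at (466,341). I'll enlarge those to confirm which is which and to read their facing.

```bash
python3 - <<'E'
from h import *
import pickle
g=pickle.load(open("top0.pkl","rb")); save(g,"c1.png",(320,160,440,290),5)
save(g,"c2.png",(140,120,330,270),4.2)
E
```

```text
(no output)
```

View pics/c1.png

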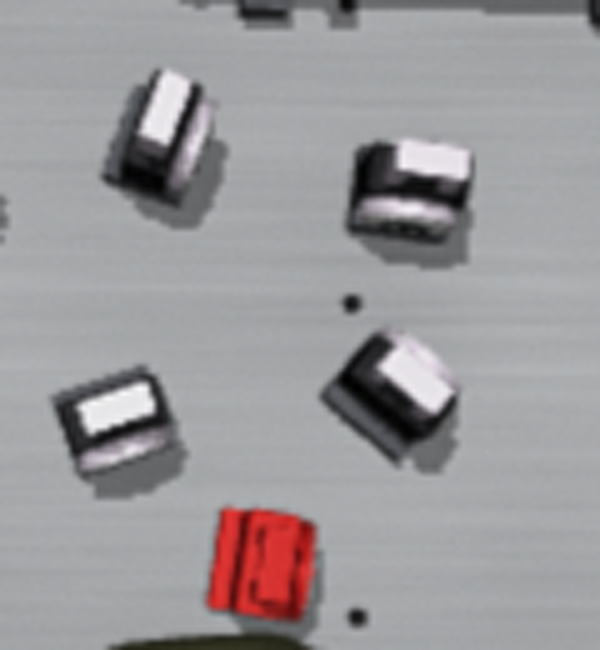

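View pics/c2.png

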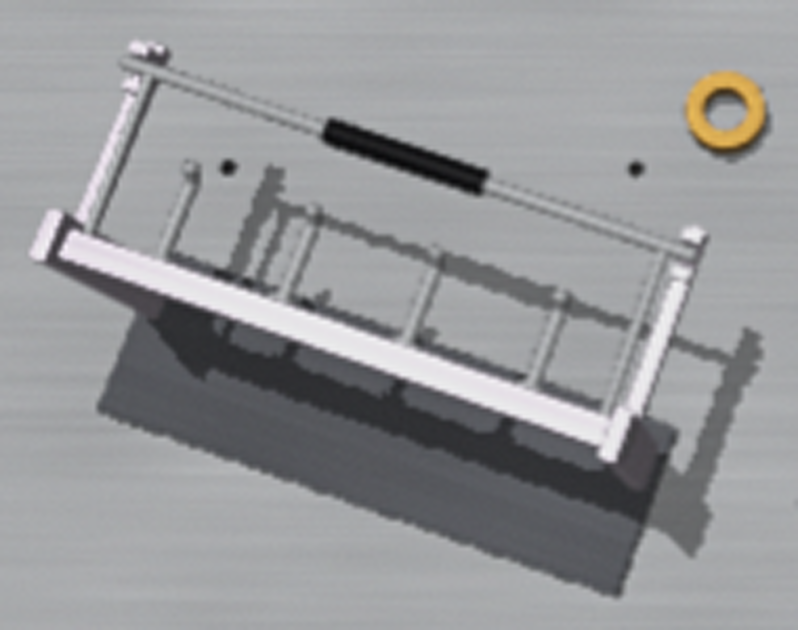

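Crop: A (upper left, lug at (170,107)), B (434,161), C (417,379) and D (118,408) are black with a silver bezel, so they are the real gauges; the red block at (268,560) is the look-alike and stays. The bezel faces image right on A, down on B, up-right on C and down on D. The stand is clear in the second crop, with hook tips at (190,167), (313,210), (436,252), (560,295) and sleeve centre at (407,156).

```bash
python3 - <<'E'
from h import *
import pickle
from scipy.optimize import least_squares
g=pickle.load(open("top0.pkl","rb"))
px=np.array([(190,167),(313,210),(436,252),(560,295),(407,156),(332,132),(487,180)])/4.2+[140,120]
S=np.array([(-.073,y,.213) for y in(-.1275,-.0425,.0425,.1275)]+[(-.125,0,.203),(-.125,-.055,.203),(-.125,.055,.203)])
def W(p,S):
    c,s=np.cos(p[2]),np.sin(p[2]); return np.c_[c*S[:,0]-s*S[:,1]+p[0],s*S[:,0]+c*S[:,1]+p[1],S[:,2]]
best=None
for y0 in np.arange(-3,3.1,1):
    r=least_squares(lambda p:(proj(g,W(p,S))-px).ravel(),[.4,.15,y0])
    if best is None or r.cost<best.cost: best=r
p=best.x;print("rack",p,np.degrees(p[2]),best.fun.round(1).reshape(-1,2).tolist())
out=-np.array([np.cos(p[2]),np.sin(p[2])]);print("out",out)
pts=np.array([(0,0,.2),(-.125,0,.2),(0,-.1275,.2),(0,-.0425,.2),(0,.0425,.2),(0,.1275,.2)])
print(W(p,pts).round(4))
Q={'A':[(160,70),(200,77),(180,148),(140,137)],'B':[(400,140),(472,145),(468,182),(397,175)],'C':[(402,342),(455,390),(430,415),(380,370)],'D':[(77,408),(152,382),(158,408),(84,435)]}
for k,q in Q.items():
    w=onz(g,np.array(q)/5+[320,160],.134)[:,:2]
    L=cv2.minAreaRect((w*1000).astype(np.float32)); b=cv2.boxPoints(L); e=[b[1]-b[0],b[2]-b[1]]
    e=max(e,key=np.linalg.norm)
    print(k,w.mean(0).round(4),np.round(L[1],1),"long axis deg",np.degrees(np.arctan2(e[1],e[0])).round(1)%180)
E
```

```text
rack [0.52593266 0.16762424 2.81620649] 161.35674618783852 [[0.2, -0.2], [-0.0, -0.5], [0.2, -0.4], [0.5, -0.4], [0.1, 0.5], [-0.8, -0.1], [-0.1, 1.2]]
out [ 0.94752735 -0.31967471]
[[0.5259 0.1676 0.2   ]
 [0.6444 0.1277 0.2   ]
 [0.5667 0.2884 0.2   ]
 [0.5395 0.2079 0.2   ]
 [0.5123 0.1274 0.2   ]
 [0.4852 0.0468 0.2   ]]
A [ 0.5942 -0.1927] [23.3 42.7] long axis deg 164.4
B [ 0.565  -0.3409] [40.6 21.3] long axis deg 84.6
C [ 0.4421 -0.3285] [38.9 19.9] long axis deg 47.4
D [ 0.4247 -0.1635] [15.3 45.2] long axis deg 109.6
```

```bash
python3 -m crank '[0,0,0.119,0.0242,0.0327,0.005,60,0,0,0.119,0.0242,0.0327,0.005,60,0,0,0.119,0.0242,0.0327,0.005,60,0,0,0.119,0.0242,0.0327,0.005,60,0,0,0.119,0.0242,0.0327,0.005,60,0,0,0.119,0.0242,0.0327,0.005,60,0,0,0.119,0.0242,0.0327,0.005,60,0,0,0.119,0.0242,0.0327,0.005,60,0,0,0,0.0242,0.0327,0.005,60,0,0,0,0.0242,0.0327,0.005,60,0,0,0,0.0242,0.0327,0.005,60,0,0,0,0.0242,0.0327,0.005,60,0,0,0,0.0242,0.0327,0.005,60,0,0,0,0.0242,0.0327,0.005,60,0,0,0,0.0242,0.0327,0.005,60,0,0,0,0.0242,0.0327,0.005,60,0,0,0,0.0242,0.0327,0.005,60,0,0,0,0.0242,0.0327,0.005,60,0,0,0,0.0242,0.0327,0.005,60,0,0,0,0.0242,0.0327,0.005,60]' 20
cat >> h.py <<'E'
RK=np.array([0.5259,0.1676,2.8162])
def rack(x,y,z,p=RK):
    c,s=np.cos(p[2]),np.sin(p[2]); return np.array([c*x-s*y+p[0],s*x+c*y+p[1],z])
def st():
    s=observe(); R=np.array(s["tool_rot"])
    print("t%.1f"%s["time_s"],"pos",np.round(s["position"],4),"yaw %.2f"%np.degrees(np.arctan2(R[1,0],R[0,0])),"z",R[:,2].round(3),"F",np.round(s["ft_force"],1),"w %.4f"%s["grip_width"],"q",np.round(s["q"],0)); return s
E
python3 - <<'E'
from h import *
st(); import pickle
g=cam("wrist"); save(g,"w1.png",None,1.25); pickle.dump(g,open("w1.pkl","wb"))
E
```

```text
time_s: 2.1
position: [0.6444, 0.1293, 0.3451]
tool_rot: [[0.948, -0.318, -0.001], [-0.318, -0.948, -0.0], [-0.001, 0.0, -1.0]]
ft_force: [0.7, -0.5, 0.2]
grip_width: 0.0514
t2.1 pos [0.6444 0.1293 0.3451] yaw -18.55 z [-0.001 -0.    -1.   ] F [ 0.7 -0.5  0.2] w 0.0514 q [  1.  32.  42.  -0. 107.  20.]
```

View pics/w1.png

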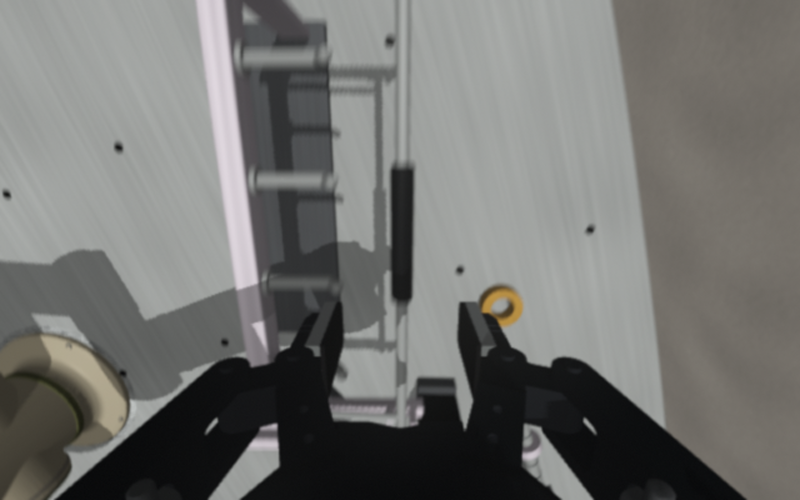

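Wrist view: sleeve runs from (402,165) to (401,300), hook tips sit at about (325,58), (332,182), (336,284) and the fingers straddle the sleeve's line. I'll check the stand pose against this.

```bash
python3 - <<'E'
from h import *
import pickle
g=pickle.load(open("w1.pkl","rb"))
for n,P in [("s-",(-.125,-.055,.209)),("s+",(-.125,.055,.209)),("h1",(-.073,-.1275,.213)),("h2",(-.073,-.0425,.213)),("h3",(-.073,.0425,.213)),("r",(0,-.1275,.215))]:
    print(n,(proj(g,rack(*P))*1.25).round(1))
a=np.array([(402,165),(401,300)])/1.25
w=onz(g,a,.209);print(w.round(4),w.mean(0).round(4),rack(-.125,0,.2))
print(onz(g,np.array([(326,58),(333,182),(337,284)])/1.25,.213).round(4)); print([rack(-.073,y,.213).round(4) for y in(-.1275,-.0425,.0425)])
M=np.array(g["world_to_cam"]);print(-M[:3,:3].T@M[:3,3])
E
```

```text
s- [[400.9 171.8]]
s+ [[400.4 306. ]]
h1 [[323.9  62.9]]
h2 [[330.6 189.3]]
h3 [[336.6 294.1]]
r [[215.2  63.4]]
[[0.6643 0.1841 0.209 ]
 [0.629  0.0806 0.209 ]] [0.6466 0.1324 0.209 ] [0.64434066 0.12763989 0.2       ]
[[0.6383 0.2674 0.213 ]
 [0.6123 0.189  0.213 ]
 [0.5851 0.1122 0.213 ]]
[array([0.6358, 0.2651, 0.213 ]), array([0.6087, 0.1845, 0.213 ]), array([0.5815, 0.104 , 0.213 ])]
[0.66950768 0.2032014  0.473529  ]
```

```bash
python3 -m crank '[0,0,0,0.0002,0,-0.03,50,0,0,0,0.0002,0,-0.03,50,0,0,0,0.0002,0,-0.03,50,0,0,0,0.0002,0,-0.03,50,0,0,0,0,0,-0.028,50,0,0,0,0,0,0,0,0,0,0,0,0,0,0,0,0,0,0,0,0,0,0,0,0,0,0,0,0,0,0,0,0,0,0,0,0]' 25
```

```text
validation failed for argument at $...
```

```bash
python3 -m crank '[0,0,0,0.0002,0,-0.03,50,
0,0,0,0.0002,0,-0.03,50,
0,0,0,0.0002,0,-0.03,50,
0,0,0,0.0002,0,-0.03,50,
0,0,0,0,0,-0.028,50,
0,0,0,0,0,0,0,
0,0,0,0,0,0,0,
0,0,0,0,0,0,0,
0,0,0,0,0,0,0,
0,0,0,0,0,0,0]' 25
```

```text
time_s: 3.15
position: [0.6439, 0.1279, 0.1978]
tool_rot: [[0.948, -0.318, -0.002], [-0.318, -0.948, -0.0], [-0.002, 0.001, -1.0]]
ft_force: [-5.5, -0.6, -5.5]
grip_width: 0.0174
```

```bash
python3 - <<'E'
from h import *
a=np.linspace(0,2.36,17);o=.125*np.diff(np.cos(a));z=.125*np.diff(np.sin(a))
for i in range(16):print(np.round([o[i]*.9475,-o[i]*.3197,z[i]],4).tolist())
E
```

```text
[-0.0013, 0.0004, 0.0184]
[-0.0038, 0.0013, 0.018]
[-0.0063, 0.0021, 0.0172]
[-0.0086, 0.0029, 0.016]
[-0.0108, 0.0036, 0.0145]
[-0.0127, 0.0043, 0.0127]
[-0.0143, 0.0048, 0.0106]
[-0.0156, 0.0053, 0.0083]
[-0.0166, 0.0056, 0.0057]
[-0.0172, 0.0058, 0.0031]
[-0.0174, 0.0059, 0.0004]
[-0.0173, 0.0058, -0.0023]
[-0.0168, 0.0057, -0.005]
[-0.0159, 0.0054, -0.0075]
[-0.0147, 0.005, -0.0099]
[-0.0132, 0.0044, -0.0121]
```

```bash
python3 -m crank '[0,0,0,-0.0013,0.0004,0.0184,0,
0,0,0,-0.0038,0.0013,0.018,0,
0,0,0,-0.0063,0.0021,0.0172,0,
0,0,0,-0.0086,0.0029,0.016,0,
0,0,0,-0.0108,0.0036,0.0145,0,
0,0,0,-0.0127,0.0043,0.0127,0,
0,0,0,-0.0143,0.0048,0.0106,0,
0,0,0,-0.0156,0.0053,0.0083,0]' 30; python3 -m crank '[0,0,0,-0.0166,0.0056,0.0057,0,
0,0,0,-0.0172,0.0058,0.0031,0,
0,0,0,-0.0174,0.0059,0.0004,0,
0,0,0,-0.0173,0.0058,-0.0023,0,
0,0,0,-0.0168,0.0057,-0.005,0,
0,0,0,-0.0159,0.0054,-0.0075,0,
0,0,0,-0.0147,0.005,-0.0099,0,
0,0,0,-0.0132,0.0044,-0.0121,0,
0,0,0,-0.0015,0.0005,-0.002,0,
0,0,0,0,0,0,0]' 30
```

```text
time_s: 3.95
position: [0.5714, 0.1525, 0.3151]
tool_rot: [[0.948, -0.319, 0.006], [-0.319, -0.948, -0.0], [0.006, -0.001, -1.0]]
ft_force: [6.6, -0.5, -5.2]
grip_width: 0.0169
time_s: 4.95
position: [0.4424, 0.1962, 0.288]
tool_rot: [[0.948, -0.319, 0.013], [-0.319, -0.948, 0.0], [0.013, -0.004, -1.0]]
ft_force: [5.5, -3.8, 12.0]
grip_width: 0.0166
```

```bash
python3 -m crank '[0,0,0,0,0,0,50,
0,0,0,0,0,0,50,
0,0,0,0,0,0,50,
0,0,0,0,0,0.03,50,
0,0,0,0,0,0.045,70,
0,0,0,0.014,-0.036,0.02,80,
0,0,0,0.014,-0.036,0,80,
0,0,0,0.014,-0.036,0,80,
0,0,0,0.014,-0.036,0,80,
0,0,0.026,0.014,-0.036,0,80,
0,0,0.026,0.014,-0.036,0,80,
0,0,0,0.014,-0.036,0,80,
0,0,0,0.014,-0.036,0,80,
0,0,0,0.014,-0.036,-0.02,80,
0,0,0,0.014,-0.036,-0.02,80,
0,0,0,0.012,-0.029,-0.02,80,
0,0,0,0,0,0,80]'
python3 - <<'E'
from h import *
st(); import pickle
for n in("wrist","top"):
    g=cam(n); pickle.dump(g,open(n+"2.pkl","wb")); save(g,n+"2.png",None,1.25)
E
```

```text
time_s: 6.65
position: [0.5925, -0.1954, 0.3139]
tool_rot: [[0.962, -0.272, -0.006], [-0.272, -0.962, 0.003], [-0.007, -0.001, -1.0]]
ft_force: [-0.6, 0.1, -0.0]
grip_width: 0.0681
t6.7 pos [ 0.5925 -0.1954  0.3139] yaw -15.78 z [-0.006  0.003 -1.   ] F [-0.6  0.1 -0. ] w 0.0681 q [-29.  28.  53.  -0.  99. -13.]
```

View pics/wrist2.png

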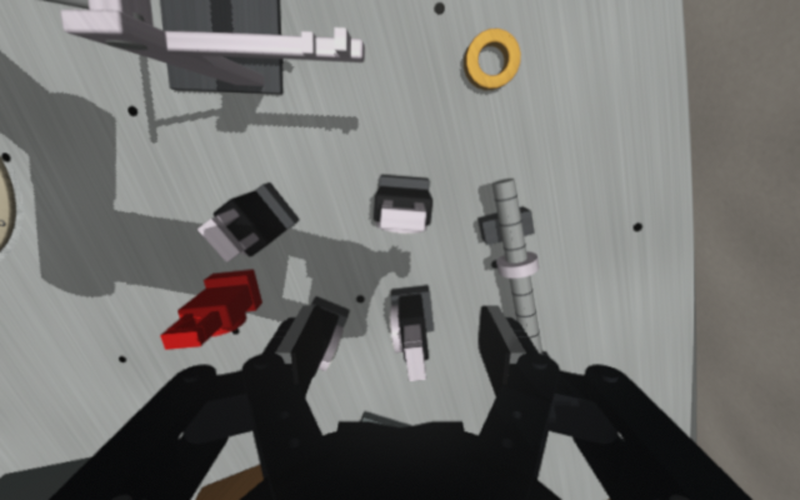

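View pics/top2.png

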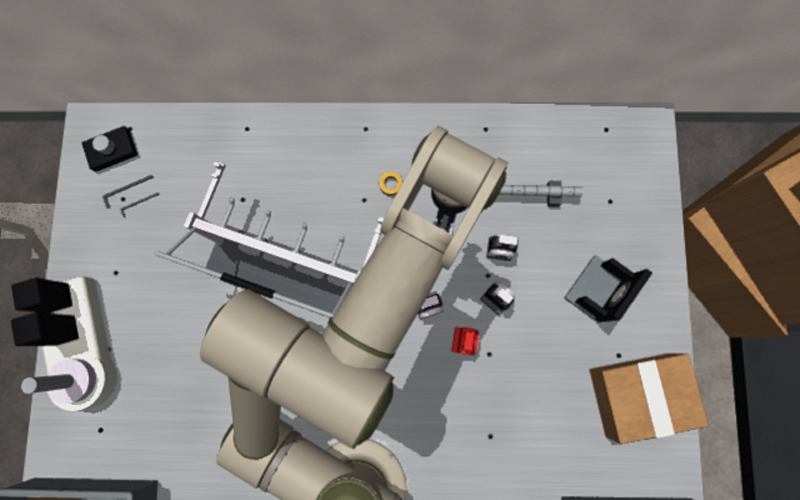

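```bash
python3 - <<'E'
from h import *
import pickle
g=pickle.load(open("wrist2.pkl","rb"))
for n,P in dict(A=(.5942,-.1927),B=(.565,-.3409),C=(.4421,-.3285),D=(.4247,-.1635)).items(): print(n,(proj(g,(*P,.134))*1.25).round(0))
q=np.array([(381,207),(427,209),(426,232),(382,231)])/1.25
print(onz(g,q,.134).round(4),onz(g,q,.134).mean(0))
M=np.array(g["world_to_cam"]);print(-M[:3,:3].T@M[:3,3],-M[2,:3])
save(g,"w2c.png",(270,120,370,320),4)
E
```

```text
A [[402. 224.]]
B [[414. 366.]]
C [[299. 382.]]
D [[218. 243.]]
[[ 0.5802 -0.1724  0.134 ]
 [ 0.6191 -0.1852  0.134 ]
 [ 0.613  -0.2054  0.134 ]
 [ 0.5747 -0.1938  0.134 ]] [ 0.5967329  -0.18920241  0.134     ]
[ 0.61474275 -0.12079694  0.44249634] [-0.08888481 -0.28901127 -0.95319042]
```

View pics/w2c.png

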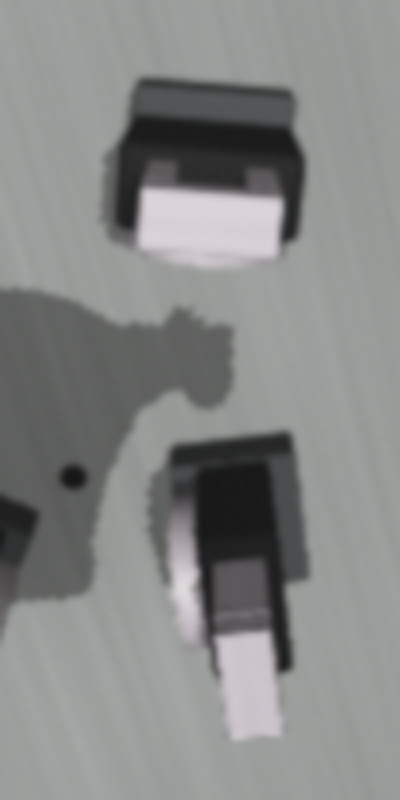

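Crop: A's lug top is at (403,219) of the wrist picture against (402,224) predicted, so the views agree to about 3 mm. It is silver and white, not red. Descending on A.

```bash
python3 -m crank '[0,0,0,0.003,0.0044,-0.04,80,
0,0,0,0,0,-0.045,80,
0,0,0,0,0,-0.045,80,
0,0,0,0,0,-0.04,80,
0,0,0,0,0,-0.034,80,
0,0,0,0,0,0,80,
0,0,0,0,0,0,20,
0,0,0,0,0,0,20,
0,0,0,0,0,0,20,
0,0,0,0,0,0,20,
0,0,0,0,0,0,20]' 45
```

```text
time_s: 7.85
position: [0.5965, -0.1882, 0.1176]
tool_rot: [[0.963, -0.269, 0.004], [-0.269, -0.963, -0.002], [0.005, 0.001, -1.0]]
ft_force: [-1.6, 1.4, 7.2]
grip_width: 0.0401
```

```bash
python3 -m crank '[0,0,0,0,0,0.02,20,
0,0,0,0,0,0.04,20,
0,0,0,0,0,0.04,20,
0,0,0,0,0,0.04,20,
0,0,0,0,0,0.04,20,
0,0,0,0,0,0.04,20,
0,0,0,0,0,0,20]'
python3 - <<'E'
from h import *
st()
for y in(-.1275,-.0425,.0425,.1275): print([rack(-x,y,0)[:2].round(4).tolist() for x in(.1,.035)])
E
```

```text
time_s: 8.55
position: [0.5962, -0.1881, 0.3422]
tool_rot: [[0.963, -0.268, 0.012], [-0.268, -0.963, -0.006], [0.013, 0.003, -1.0]]
ft_force: [0.5, 0.3, -2.1]
grip_width: 0.0397
t8.6 pos [ 0.5962 -0.1881  0.3422] yaw -15.57 z [ 0.012 -0.006 -1.   ] F [ 0.5  0.3 -2.1] w 0.0397 q [-28.  27.  50.   0. 102. -13.]
[[0.6614, 0.2564], [0.5998, 0.2772]]
[[0.6342, 0.1759], [0.5726, 0.1967]]
[[0.6071, 0.0954], [0.5455, 0.1161]]
[[0.5799, 0.0148], [0.5183, 0.0356]]
```

```bash
python3 -m crank '[0,0,0.1265,0,0.01,0.02,20,
0,0,0.1265,0.0025,0.027,0,20,
0,0,0.1265,0.0025,0.027,0,20,
0,0,0.1265,0.0025,0.027,0,20,
0,0,0.1265,0.0025,0.027,0,20,
0,0,0.1265,0.0025,0.027,0,20,
0,0,0.1265,0.0025,0.027,0,20,
0,0,0.1265,0.0025,0.027,0,20,
0,0,0.1265,0.0025,0.027,0,20,
0,0,0.1265,0.0025,0.027,0,20,
0,0,0.1265,0.0025,0.027,0,20,
0,0,0.1265,0,0,0,20,
0,0,0,0,0,0,20]'
python3 - <<'E'
from h import *
st(); import pickle
for n in("wrist",):
    g=cam(n); pickle.dump(g,open(n+"3.pkl","wb")); save(g,n+"3.png",None,1.25)
for n,P in [("h1",(-.073,-.1275,.213)),("h2",(-.073,-.0425,.213)),("h3",(-.073,.0425,.213)),("h4",(-.073,.1275,.213)),("r1",(-.01,-.1275,.2)),("r3",(-.01,.0425,.2))]:
    print(n,(proj(g,rack(*P))*1.25).round(1))
E
```

```text
time_s: 9.85
position: [0.6202, 0.0927, 0.3543]
tool_rot: [[0.317, 0.948, -0.0], [0.948, -0.317, -0.0], [-0.0, -0.0, -1.0]]
ft_force: [-0.3, -0.0, -2.3]
grip_width: 0.0397
t9.8 pos [0.6202 0.0927 0.3543] yaw 71.53 z [-0. -0. -1.] F [-0.3 -0.  -2.3] w 0.0397 q [ -2.  28.  47.  -0. 105. -74.]
h1 [[617.1 189.9]]
h2 [[508.3 188.9]]
h3 [[397.5 188.3]]
h4 [[286.8 188. ]]
r1 [[621.8 104.5]]
r3 [[397.8 101.7]]
```

View pics/wrist3.png

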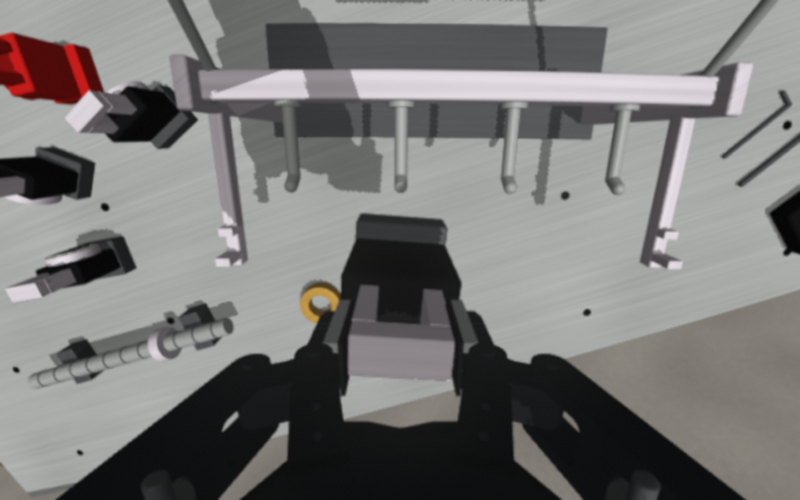

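Wrist view: the gauge is held square with its back towards the rail. Hook tips are at columns 291, 400, 509 and 616, within about 1.5 mm of the model, and the held lug (about column 400) lines up with hook 3. Descending, then sliding along to hook 1.

```bash
python3 -m crank '[0,0,0,0,0,-0.035,20,
0,0,0,0,0,-0.035,20,
0,0,0,0,0,-0.035,20,
0,0,0,0,0,-0.032,20,
0,0,0,0.009,0.0329,0,20,
0,0,0,0.009,0.0329,0,20,
0,0,0,0.009,0.0329,0,20,
0,0,0,0.009,0.0329,0,20,
0,0,0,0.009,0.0329,0,20,
0,0,0,0,0,0,20]'
cat >> h.py <<'E'
def rc():
    s=st(); d=np.array(s["position"])[:2]-RK[:2]; o=np.array([.94753,-.31967]); y=np.array([-.31967,-.94753])
    print("out %.4f y %.4f"%(d@o,d@y)); return s
E
python3 - <<'E'
from h import *
rc()
g=cam("wrist"); save(g,"wrist4.png",None,1.25)
E
```

```text
time_s: 10.9
position: [0.6656, 0.2597, 0.2165]
tool_rot: [[0.32, 0.948, -0.0], [0.948, -0.32, 0.001], [0.001, -0.001, -1.0]]
ft_force: [0.1, -0.2, -3.3]
grip_width: 0.0401
t10.9 pos [0.6656 0.2597 0.2165] yaw 71.36 z [-0.     0.001 -1.   ] F [ 0.1 -0.2 -3.3] w 0.0401 q [ 12.  40.  46.   0.  94. -60.]
out 0.1029 y -0.1319
```

View pics/wrist4.png

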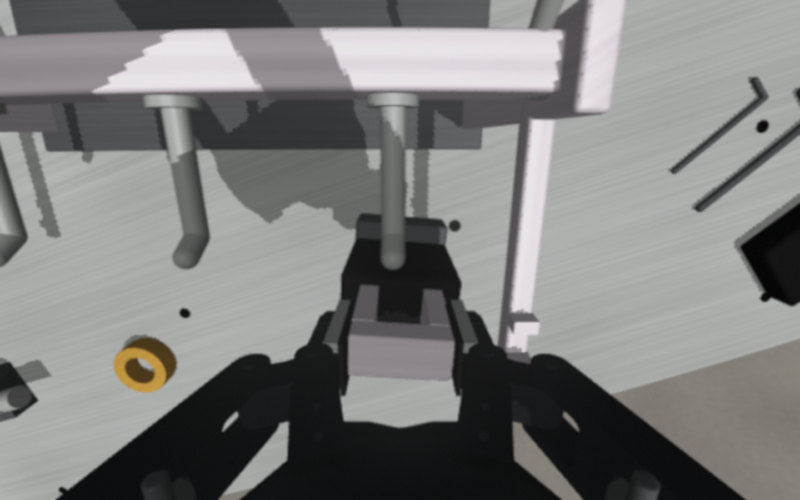

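Wrist view: hook 1 points straight at the window, its tip at column 393 against the window centre at 400, so 3 mm to correct along the rail. Threading.

```bash
python3 -m crank '[0,0,0,-0.001,-0.0029,0,20,
0,0,0,0,0,0,20,
0,0,0,-0.0107,0.0036,0,20,
0,0,0,-0.0107,0.0036,0,20,
0,0,0,-0.0107,0.0036,0,20,
0,0,0,-0.0107,0.0036,0,20,
0,0,0,-0.0107,0.0036,0,20,
0,0,0,-0.0107,0.0036,0,20,
0,0,0,0,0,0,20]'; python3 -c "
from h import *
rc()"; python3 -m crank '[0,0,0,0,0,-0.008,20,
0,0,0,0,0,-0.005,20,
0,0,0,0,0,-0.002,20,
0,0,0,0,0,0,20]'
```

```text
time_s: 11.85
position: [0.5994, 0.275, 0.2181]
tool_rot: [[0.319, 0.948, 0.0], [0.948, -0.319, 0.0], [0.0, -0.0, -1.0]]
ft_force: [-0.9, 0.4, -2.8]
grip_width: 0.0398
t11.8 pos [0.5994 0.275  0.2181] yaw 71.37 z [ 0.  0. -1.] F [-0.9  0.4 -2.8] w 0.0398 q [ 14.  34.  58.   0.  88. -57.]
out 0.0353 y -0.1253
time_s: 12.25
position: [0.6005, 0.2749, 0.2016]
tool_rot: [[0.319, 0.948, -0.001], [0.948, -0.319, -0.0], [-0.001, -0.001, -1.0]]
ft_force: [-0.2, 0.5, -3.1]
grip_width: 0.0397
```

```bash
python3 -m crank '[0,0,0,0.0011,0.0033,0,20,
0,0,0,0,0,-0.002,20,
0,0,0,0,0,-0.0015,20,
0,0,0,0,0,0,20]'; python3 -m crank '[0,0,0,0,0,0,65,
0,0,0,0,0,0,65,
0,0,0,0,0,0,65,
0,0,0,0,0,0,65,
0,0,0,0,0,0.02,65,
0,0,0,0,0,0.045,65,
0,0,0,0,0,0.045,65,
0,0,0,0,-0.02,0.03,65,
0,0,0,0,0,0,65]'
python3 - <<'E'
from h import *
rc()
import pickle
g=cam("wrist"); save(g,"wrist5.png",None,1.25); g=cam("top");pickle.dump(g,open("top5.pkl","wb"))
E
```

```text
time_s: 12.65
position: [0.6019, 0.2788, 0.2004]
tool_rot: [[0.319, 0.948, 0.003], [0.948, -0.319, 0.001], [0.002, 0.002, -1.0]]
ft_force: [-1.1, 0.9, 4.5]
grip_width: 0.0396
time_s: 13.55
position: [0.6023, 0.2572, 0.3441]
tool_rot: [[0.321, 0.947, 0.009], [0.947, -0.321, 0.001], [0.004, 0.008, -1.0]]
ft_force: [-0.8, -0.2, -0.1]
grip_width: 0.0554
t13.6 pos [0.6023 0.2572 0.3441] yaw 71.31 z [ 0.009  0.001 -1.   ] F [-0.8 -0.2 -0.1] w 0.0554 q [ 13.  31.  43.  -0. 105. -59.]
out 0.0438 y -0.1093
```

View pics/wrist5.png

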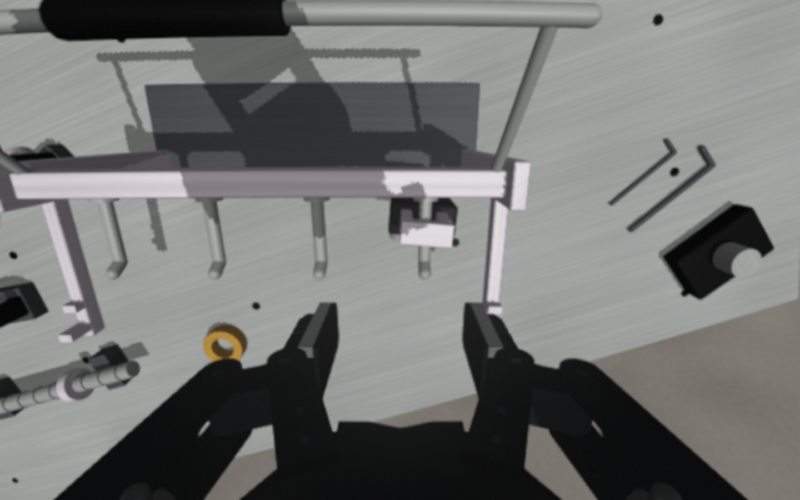

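Wrist view: gauge A hangs on hook 1 at (427,232), behind the upturned end. Next is B.

```bash
python3 -m crank '[0,0,-0.1456,-0.0018,-0.0298,0,80,
0,0,-0.1456,-0.0018,-0.0298,0,80,
0,0,-0.1456,-0.0018,-0.0298,0,80,
0,0,-0.1456,-0.0018,-0.0298,0,80,
0,0,-0.1456,-0.0018,-0.0298,0,80,
0,0,-0.1456,-0.0018,-0.0298,0,80,
0,0,-0.1456,-0.0018,-0.0298,0,80,
0,0,-0.1456,-0.0018,-0.0298,0,80,
0,0,-0.1456,-0.0018,-0.0298,0,80,
0,0,-0.1456,-0.0018,-0.0298,0,80,
0,0,-0.1456,-0.0018,-0.0298,0,80,
0,0,-0.1456,-0.0018,-0.0298,0,80,
0,0,-0.1456,-0.0018,-0.0298,0,80,
0,0,-0.1456,-0.0018,-0.0298,0,80,
0,0,-0.1456,-0.0018,-0.0298,0,80,
0,0,-0.1456,-0.0018,-0.0298,0,80,
0,0,-0.1456,-0.0018,-0.0298,0,80,
0,0,-0.1456,-0.0018,-0.0298,0,80,
0,0,-0.1456,-0.0018,-0.0298,0,80,
0,0,-0.1456,-0.0018,-0.0298,0,80]'
python3 - <<'E'
from h import *
st()
import pickle
g=cam("wrist"); save(g,"wrist6.png",None,1.25);pickle.dump(g,open("wrist6.pkl","wb")); 
for n,P in dict(B=(.565,-.3409),C=(.4421,-.3285),D=(.4247,-.1635)).items(): print(n,(proj(g,(*P,.134))*1.25).round(0))
E
```

```text
time_s: 15.65
position: [0.5655, -0.3383, 0.3367]
tool_rot: [[-0.101, -0.995, -0.003], [-0.995, 0.101, 0.003], [-0.002, 0.003, -1.0]]
ft_force: [0.9, -1.0, -0.4]
grip_width: 0.0682
t15.7 pos [ 0.5655 -0.3383  0.3367] yaw -95.78 z [-0.003  0.003 -1.   ] F [ 0.9 -1.  -0.4] w 0.0682 q [-41.  32.  43.   0. 106.  55.]
B [[403. 221.]]
C [[403. 333.]]
D [[257. 359.]]
```

View pics/wrist6.png

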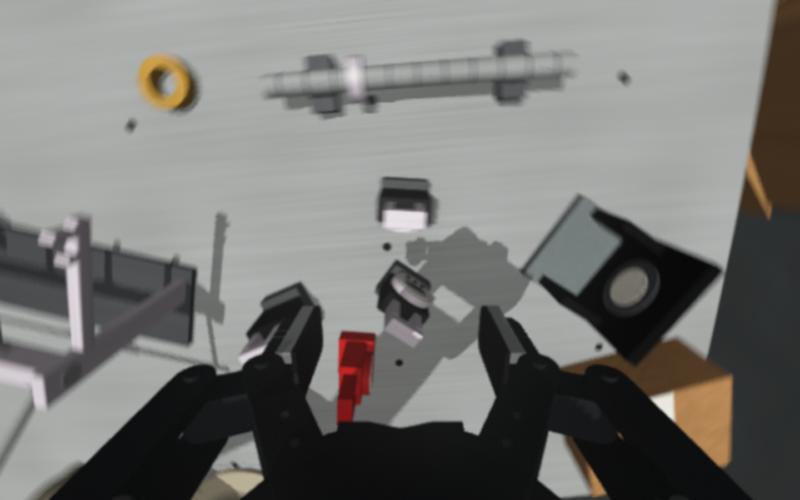

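Wrist view: B at (404,218) where predicted, C at (403,333) and D near (250,350) unmoved, bezel on the near side. Grasping B, lifting it and turning it on the way over.

```bash
python3 -m crank '[0,0,0,0.0005,-0.0025,-0.04,80,
0,0,0,0,0,-0.045,80,
0,0,0,0,0,-0.045,80,
0,0,0,0,0,-0.045,80,
0,0,0,0,0,-0.03,80,
0,0,0,0,0,-0.014,80,
0,0,0,0,0,0,80]'; python3 -m crank '[0,0,0,0,0,0,20,
0,0,0,0,0,0,20,
0,0,0,0,0,0,20,
0,0,0,0,0,0,20,
0,0,0,0,0,0,20,
0,0,0,0,0,0,20]' 45; python3 -m crank '[0,0,0,0,0,0.02,20,
0,0,0,0,0,0.045,20,
0,0,0,0,0,0.045,20,
0,0,0,0,0,0.045,20,
0,0,0,0,0,0.045,20,
0,0,0,0,0,0.04,20,
0,0,0,0,0,0,20]'
```

```text
time_s: 16.4
position: [0.5649, -0.3384, 0.1158]
tool_rot: [[-0.094, -0.996, -0.006], [-0.996, 0.094, 0.005], [-0.005, 0.006, -1.0]]
ft_force: [-0.3, -0.3, -0.5]
grip_width: 0.0681
time_s: 17.0
position: [0.5664, -0.34, 0.121]
tool_rot: [[-0.095, -0.995, 0.002], [-0.995, 0.095, -0.001], [0.001, -0.002, -1.0]]
ft_force: [1.1, 2.1, 6.1]
grip_width: 0.0392
time_s: 17.7
position: [0.5663, -0.3405, 0.3656]
tool_rot: [[-0.095, -0.995, 0.007], [-0.995, 0.095, -0.007], [0.006, -0.008, -1.0]]
ft_force: [0.0, 0.4, -3.4]
grip_width: 0.0395
```

```bash
python3 -m crank '[0,0,0.1456,0.0041,0.0257,0,20,
0,0,0.1456,0.0041,0.0257,0,20,
0,0,0.1456,0.0041,0.0257,0,20,
0,0,0.1456,0.0041,0.0257,0,20,
0,0,0.1456,0.0041,0.0257,0,20,
0,0,0.1456,0.0041,0.0257,0,20,
0,0,0.1456,0.0041,0.0257,0,20,
0,0,0.1456,0.0041,0.0257,0,20,
0,0,0.1456,0.0041,0.0257,0,20,
0,0,0.1456,0.0041,0.0257,0,20,
0,0,0.1456,0.0041,0.0257,0,20,
0,0,0.1456,0.0041,0.0257,0,20,
0,0,0.1456,0.0041,0.0257,0,20,
0,0,0.1456,0.0041,0.0257,0,20,
0,0,0.1456,0.0041,0.0257,0,20,
0,0,0.1456,0.0041,0.0257,0,20,
0,0,0.1456,0.0041,0.0257,0,20,
0,0,0.1456,0.0041,0.0257,0,20,
0,0,0.1456,0.0041,0.0257,0,20,
0,0,0.1456,0.0041,0.0257,0,20]'; python3 -m crank '[0,0,0,0,0,0,20]'; python3 -c "
from h import *
rc()"
```

```text
time_s: 19.7
position: [0.6479, 0.1748, 0.3577]
tool_rot: [[0.314, 0.95, -0.004], [0.95, -0.314, -0.001], [-0.002, -0.003, -1.0]]
ft_force: [0.5, 0.1, -3.8]
grip_width: 0.0397
time_s: 19.8
position: [0.6478, 0.1768, 0.3572]
tool_rot: [[0.313, 0.95, -0.004], [0.95, -0.313, 0.0], [-0.001, -0.004, -1.0]]
ft_force: [-0.2, -0.4, -4.7]
grip_width: 0.0389
t19.8 pos [0.6478 0.1768 0.3572] yaw 71.78 z [-0.004  0.    -1.   ] F [-0.2 -0.4 -4.7] w 0.0389 q [  5.  34.  36.   0. 110. -67.]
out 0.1126 y -0.0477
```

```bash
python3 -m crank '[0,0,-0.007,-0.0012,-0.0035,-0.035,20,
0,0,0,0,0,-0.035,20,
0,0,0,0,0,-0.035,20,
0,0,0,0,0,-0.034,20,
0,0,0,0,0,0,20,
0,0,0,0,0,0,20]'
python3 - <<'E'
from h import *
rc()
g=cam("wrist"); save(g,"wrist7.png",None,1.25)
E
```

```text
time_s: 20.4
position: [0.6468, 0.1699, 0.221]
tool_rot: [[0.327, 0.945, -0.001], [0.945, -0.327, -0.0], [-0.001, -0.001, -1.0]]
ft_force: [-0.2, 0.3, -3.6]
grip_width: 0.0392
t20.4 pos [0.6468 0.1699 0.221 ] yaw 70.92 z [-0.001 -0.    -1.   ] F [-0.2  0.3 -3.6] w 0.0392 q [  5.  35.  55.  -0.  90. -66.]
out 0.1138 y -0.0409
```

View pics/wrist7.png

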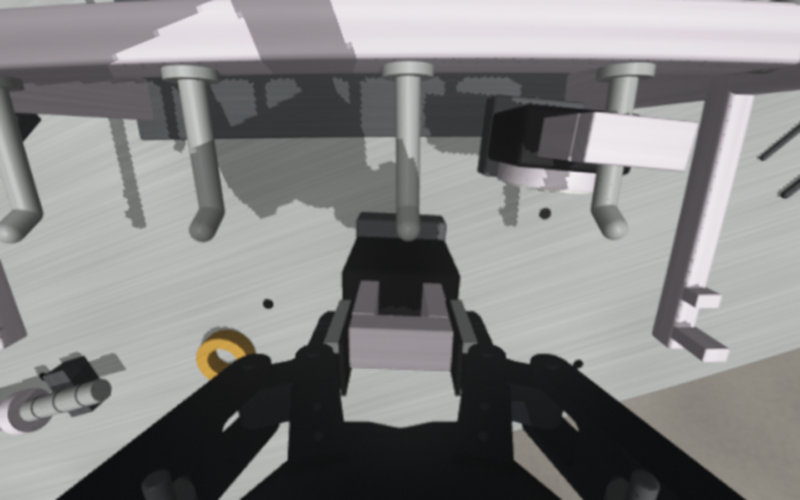

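Wrist view: hook 2's tip is at column 408 against the window centre at 400, 3.3 mm to correct. Gauge A sits properly on hook 1. Threading B.

```bash
python3 -m crank '[0,0,0.008,0.0011,0.0031,-0.001,20,
0,0,0,0,0,0,20,
0,0,0,-0.0107,0.0036,0,20,
0,0,0,-0.0107,0.0036,0,20,
0,0,0,-0.0107,0.0036,0,20,
0,0,0,-0.0107,0.0036,0,20,
0,0,0,-0.0107,0.0036,0,20,
0,0,0,-0.0107,0.0036,0,20,
0,0,0,-0.0107,0.0036,0,20,
0,0,0,0,0,0,20]'; python3 -c "
from h import *
rc()"; python3 -m crank '[0,0,0,0,0,-0.008,20,
0,0,0,0,0,-0.005,20,
0,0,0,0,0,-0.002,20,
0,0,0,0,0,0,20]'; python3 -c "
from h import *
rc()"
```

```text
time_s: 21.45
position: [0.5718, 0.1994, 0.2204]
tool_rot: [[0.317, 0.948, -0.0], [0.948, -0.317, 0.0], [0.0, -0.0, -1.0]]
ft_force: [0.7, -1.0, -3.3]
grip_width: 0.0394
t21.4 pos [0.5718 0.1994 0.2204] yaw 71.50 z [-0.  0. -1.] F [ 0.7 -1.  -3.3] w 0.0394 q [  8.  28.  67.   0.  84. -63.]
out 0.0333 y -0.0448
time_s: 21.85
position: [0.5731, 0.1985, 0.2044]
tool_rot: [[0.318, 0.948, -0.001], [0.948, -0.318, -0.0], [-0.0, -0.001, -1.0]]
ft_force: [0.1, 0.2, -4.4]
grip_width: 0.0389
t21.9 pos [0.5731 0.1985 0.2044] yaw 71.43 z [-0.001 -0.    -1.   ] F [ 0.1  0.2 -4.4] w 0.0389 q [  8.  29.  69.  -0.  82. -63.]
out 0.0349 y -0.0444
```

```bash
python3 -m crank '[0,0,0,0,0,-0.0015,20,
0,0,0,0,0,-0.0015,20,
0,0,0,0,0,0,20]'
```

```text
time_s: 22.15
position: [0.5734, 0.1987, 0.2037]
tool_rot: [[0.318, 0.948, 0.003], [0.948, -0.318, 0.0], [0.001, 0.003, -1.0]]
ft_force: [-3.6, -1.3, 6.5]
grip_width: 0.0394
```

```bash
python3 -m crank '[0,0,0,0,0,0,65,
0,0,0,0,0,0,65,
0,0,0,0,0,0,65,
0,0,0,0,0,0,65,
0,0,0,0,0,0.02,65,
0,0,0,0,0,0.045,65,
0,0,0,0,0,0.045,65,
0,0,0,0,0,0.045,65]'; python3 -m crank '[0,0,-0.07,-0.0094,-0.0377,0,80,
0,0,-0.07,-0.0094,-0.0377,0,80,
0,0,-0.07,-0.0094,-0.0377,0,80,
0,0,-0.07,-0.0094,-0.0377,0,80,
0,0,-0.07,-0.0094,-0.0377,0,80,
0,0,-0.07,-0.0094,-0.0377,0,80,
0,0,0,-0.0094,-0.0377,0,80,
0,0,0,-0.0094,-0.0377,0,80,
0,0,0,-0.0094,-0.0377,0,80,
0,0,0,-0.0094,-0.0377,0,80,
0,0,0,-0.0094,-0.0377,0,80,
0,0,0,-0.0094,-0.0377,0,80,
0,0,0,-0.0094,-0.0377,0,80,
0,0,0,-0.0094,-0.0377,0,80,
0,0,0,0,0,0,80]'
cat >> h.py <<'E'
def lugs(g):
    # bright lug-top blobs whose size on the z=.134 plane fits 40 x 18
    f=g["frame"].astype(int); m=((f.min(2)>165)&(np.ptp(f,axis=2)<35)).astype(np.uint8)
    n,L,S,C=cv2.connectedComponentsWithStats(m)
    for i in range(1,n):
        if 150<S[i,4]<3000:
            w=onz(g,np.argwhere(L==i)[:,::-1],.134)[:,:2]; r=cv2.minAreaRect((w*1000).astype(np.float32))
            a,b=sorted(r[1])
            if 30<b<60 and 10<a<40:
                q=cv2.boxPoints(r); e=max([q[1]-q[0],q[2]-q[1]],key=np.linalg.norm)
                print("blob px",C[i].round(0),"xy",np.round(r[0],1),w.mean(0).round(4),"size %.1f %.1f"%(b,a),"long %.1f"%(np.degrees(np.arctan2(e[1],e[0]))%180))
E
python3 - <<'E'
from h import *
st()
import pickle
g=cam("wrist"); pickle.dump(g,open("wrist8.pkl","wb")); save(g,"wrist8.png",None,1.25)
for n,P in dict(C=(.4421,-.3285),D=(.4247,-.1635)).items(): print(n,proj(g,(*P,.134)).round(0))
lugs(g)
g=pickle.load(open("wrist6.pkl","rb"));print("test B");lugs(g)
E
```

```text
time_s: 22.95
position: [0.5727, 0.1987, 0.3587]
tool_rot: [[0.318, 0.948, -0.0], [0.948, -0.318, 0.0], [0.0, -0.0, -1.0]]
ft_force: [0.7, 0.3, -0.2]
grip_width: 0.056
time_s: 24.45
position: [0.4401, -0.3329, 0.3558]
tool_rot: [[0.68, 0.733, -0.001], [0.733, -0.68, 0.0], [-0.001, -0.001, -1.0]]
ft_force: [-0.1, 0.9, -0.3]
grip_width: 0.0683
t24.4 pos [ 0.4401 -0.3329  0.3558] yaw 47.12 z [-0.001  0.    -1.   ] F [-0.1  0.9 -0.3] w 0.0683 q [-49.  19.  61.  -0. 100. -97.]
C [[324. 173.]]
D [[419.  66.]]
blob px [422.  65.] xy [ 426.9 -160.1] [ 0.426  -0.1603] size 40.3 20.4 long 109.6
blob px [327. 174.] xy [ 444.7 -328.4] [ 0.4461 -0.3263] size 38.4 23.3 long 48.4
test B
blob px [361. 243.] xy [ 472.7 -381.4] [ 0.4726 -0.3816] size 39.1 17.9 long 48.5
blob px [532. 323.] xy [ 307.2 -627.4] [ 0.3135 -0.6287] size 41.0 22.2 long 13.8
```

```bash
python3 -m crank '[0,0,0.012,0.003,0.0045,-0.04,80,
0,0,0,0,0,-0.045,80,
0,0,0,0,0,-0.045,80,
0,0,0,0,0,-0.045,80,
0,0,0,0,0,-0.035,80,
0,0,0,0,0,-0.028,80,
0,0,0,0,0,0,80]'; python3 -m crank '[0,0,0,0,0,0,20,
0,0,0,0,0,0,20,
0,0,0,0,0,0,20,
0,0,0,0,0,0,20,
0,0,0,0,0,0,20,
0,0,0,0,0,0,20]' 45; python3 -m crank '[0,0,0,0,0,0.02,20,
0,0,0,0,0,0.045,20,
0,0,0,0,0,0.045,20,
0,0,0,0,0,0.045,20,
0,0,0,0,0,0.045,20,
0,0,0,0,0,0.04,20,
0,0,0,0,0,0,20]'
```

```text
time_s: 25.2
position: [0.4436, -0.3225, 0.1161]
tool_rot: [[0.668, 0.745, -0.004], [0.745, -0.668, 0.005], [0.001, -0.007, -1.0]]
ft_force: [0.3, -0.7, 0.9]
grip_width: 0.068
time_s: 25.8
position: [0.445, -0.3254, 0.121]
tool_rot: [[0.668, 0.744, 0.003], [0.744, -0.668, -0.003], [-0.001, 0.004, -1.0]]
ft_force: [-1.2, -1.2, 8.0]
grip_width: 0.0393
time_s: 26.5
position: [0.4449, -0.3248, 0.3652]
tool_rot: [[0.668, 0.744, 0.008], [0.744, -0.668, -0.008], [-0.001, 0.011, -1.0]]
ft_force: [0.9, 0.5, -2.7]
grip_width: 0.0396
```

```bash
python3 -m crank '[0,0,0.034,0.0147,0.0345,0,20,
0,0,0.034,0.0147,0.0345,0,20,
0,0,0.034,0.0147,0.0345,0,20,
0,0,0.034,0.0147,0.0345,0,20,
0,0,0.034,0.0147,0.0345,0,20,
0,0,0.034,0.0147,0.0345,0,20,
0,0,0.034,0.0147,0.0345,0,20,
0,0,0.034,0.0147,0.0345,0,20,
0,0,0.034,0.0147,0.0345,0,20,
0,0,0.034,0.0147,0.0345,0,20,
0,0,0.034,0.0147,0.0345,0,20,
0,0,0.034,0.0147,0.0345,0,20,
0,0,0,0,0,0,20,
0,0,0,0,0,0,20]'; python3 -c "
from h import *
rc()"
```

```text
time_s: 27.9
position: [0.6206, 0.0901, 0.3577]
tool_rot: [[0.317, 0.948, -0.002], [0.948, -0.317, -0.0], [-0.001, -0.002, -1.0]]
ft_force: [0.7, 0.4, -3.4]
grip_width: 0.0395
t27.9 pos [0.6206 0.0901 0.3577] yaw 71.52 z [-0.002 -0.    -1.   ] F [ 0.7  0.4 -3.4] w 0.0395 q [ -3.  28.  46.  -0. 106. -74.]
out 0.1145 y 0.0431
```

```bash
python3 -m crank '[0,0,0,0.0006,0.0019,-0.035,20,
0,0,0,0,0,-0.035,20,
0,0,0,0,0,-0.035,20,
0,0,0,0,0,-0.033,20,
0,0,0,0,0,0,20,
0,0,0,0,0,0,20]'
python3 - <<'E'
from h import *
rc()
g=cam("wrist"); save(g,"wrist9.png",(240,0,400,320),3); rc()
E
```

```text
time_s: 28.5
position: [0.6215, 0.0905, 0.2219]
tool_rot: [[0.319, 0.948, 0.0], [0.948, -0.319, -0.0], [0.0, 0.0, -1.0]]
ft_force: [-0.6, 0.3, -1.3]
grip_width: 0.0388
t28.5 pos [0.6215 0.0905 0.2219] yaw 71.38 z [ 0. -0. -1.] F [-0.6  0.3 -1.3] w 0.0388 q [ -2.  31.  63.  -0.  86. -74.]
out 0.1152 y 0.0425
t28.6 pos [0.622  0.0907 0.223 ] yaw 71.40 z [ 0.003 -0.    -1.   ] F [ 0.2  0.4 -3.1] w 0.0395 q [ -2.  31.  63.  -0.  86. -74.]
out 0.1156 y 0.0421
```

View pics/wrist9.png

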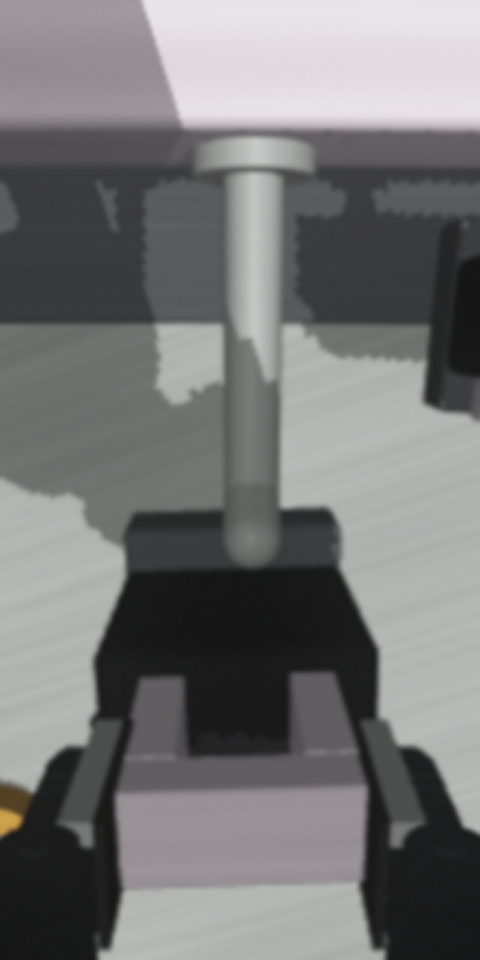

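Crop: hook 3's tip is at 251 against the window centre at 239, 2 mm to correct. Threading C.

```bash
python3 -m crank '[0,0,0,0.0006,0.0017,-0.003,20,
0,0,0,0,0,0,20,
0,0,0,-0.0109,0.0037,0,20,
0,0,0,-0.0109,0.0037,0,20,
0,0,0,-0.0109,0.0037,0,20,
0,0,0,-0.0109,0.0037,0,20,
0,0,0,-0.0109,0.0037,0,20,
0,0,0,-0.0109,0.0037,0,20,
0,0,0,-0.0109,0.0037,0,20,
0,0,0,0,0,0,20]'; python3 -c "
from h import *
rc()"; python3 -m crank '[0,0,0,0,0,-0.008,20,
0,0,0,0,0,-0.005,20,
0,0,0,0,0,-0.002,20,
0,0,0,0,0,0,20]'; python3 -c "
from h import *
rc()"
```

```text
time_s: 29.55
position: [0.5445, 0.1195, 0.2183]
tool_rot: [[0.317, 0.948, -0.0], [0.948, -0.317, 0.0], [0.0, -0.0, -1.0]]
ft_force: [-0.1, 0.1, -2.7]
grip_width: 0.0393
t29.6 pos [0.5445 0.1195 0.2183] yaw 71.49 z [-0.  0. -1.] F [-0.1  0.1 -2.7] w 0.0393 q [  0.  24.  76.   0.  80. -71.]
out 0.0330 y 0.0396
time_s: 29.95
position: [0.5459, 0.1188, 0.2034]
tool_rot: [[0.318, 0.948, 0.0], [0.948, -0.318, -0.0], [-0.0, 0.0, -1.0]]
ft_force: [-3.5, -0.3, 4.8]
grip_width: 0.0394
t29.9 pos [0.5459 0.1188 0.2034] yaw 71.44 z [ 0. -0. -1.] F [-3.5 -0.3  4.8] w 0.0394 q [  0.  25.  77.  -0.  78. -71.]
out 0.0346 y 0.0399
```

```bash
python3 -m crank '[0,0,0,0,0,0,65,
0,0,0,0,0,0,65,
0,0,0,0,0,0,65,
0,0,0,0,0,0,65,
0,0,0,0,0,0.02,65,
0,0,0,0,0,0.045,65,
0,0,0,0,0,0.045,65,
0,0,0,0,0,0.045,65]'; python3 -m crank '[0,0,-0.1375,-0.0067,-0.0156,0,80,
0,0,-0.1375,-0.0067,-0.0156,0,80,
0,0,-0.1375,-0.0067,-0.0156,0,80,
0,0,-0.1375,-0.0067,-0.0156,0,80,
0,0,-0.1375,-0.0067,-0.0156,0,80,
0,0,-0.1375,-0.0067,-0.0156,0,80,
0,0,-0.1375,-0.0067,-0.0156,0,80,
0,0,-0.1375,-0.0067,-0.0156,0,80,
0,0,-0.1375,-0.0067,-0.0156,0,80,
0,0,-0.1375,-0.0067,-0.0156,0,80,
0,0,-0.1375,-0.0067,-0.0156,0,80,
0,0,-0.1375,-0.0067,-0.0156,0,80,
0,0,-0.1375,-0.0067,-0.0156,0,80,
0,0,-0.1375,-0.0067,-0.0156,0,80,
0,0,-0.1375,-0.0067,-0.0156,0,80,
0,0,-0.1375,-0.0067,-0.0156,0,80,
0,0,-0.1375,-0.0067,-0.0156,0,80,
0,0,-0.1375,-0.0067,-0.0156,0,80,
0,0,0,0,0,0,80,
0,0,0,0,0,0,80]'
python3 - <<'E'
from h import *
st()
import pickle
g=cam("wrist"); pickle.dump(g,open("wrist10.pkl","wb")); save(g,"wrist10.png",None,1.25)
print(proj(g,(.425,-.162,.134)).round(0))
lugs(g)
E
```

```text
time_s: 30.75
position: [0.5454, 0.1189, 0.3597]
tool_rot: [[0.318, 0.948, -0.0], [0.948, -0.318, 0.0], [0.0, -0.0, -1.0]]
ft_force: [0.6, 0.0, 0.4]
grip_width: 0.0553
time_s: 32.75
position: [0.4251, -0.1618, 0.3579]
tool_rot: [[0.338, -0.941, 0.0], [-0.941, -0.338, 0.0], [-0.0, -0.0, -1.0]]
ft_force: [0.9, 0.1, 0.1]
grip_width: 0.0685
t32.8 pos [ 0.4251 -0.1618  0.3579] yaw -70.24 z [ 0.  0. -1.] F [0.9 0.1 0.1] w 0.0685 q [-36.   8.  75.   0.  97.  34.]
[[320. 174.]]
blob px [320. 174.] xy [ 423.3 -162.4] [ 0.4242 -0.162 ] size 38.6 21.8 long 107.8
blob px [552. 337.] xy [ 294.9 -606.2] [ 0.2992 -0.6072] size 42.5 35.6 long 11.3
```

```bash
python3 -m crank '[0,0,-0.01,-0.0005,0,-0.04,80,
0,0,0,0,0,-0.045,80,
0,0,0,0,0,-0.045,80,
0,0,0,0,0,-0.045,80,
0,0,0,0,0,-0.035,80,
0,0,0,0,0,-0.03,80,
0,0,0,0,0,0,80]'; python3 -m crank '[0,0,0,0,0,0,20,
0,0,0,0,0,0,20,
0,0,0,0,0,0,20,
0,0,0,0,0,0,20,
0,0,0,0,0,0,20,
0,0,0,0,0,0,20]' 45; python3 -m crank '[0,0,0,0,0,0.02,20,
0,0,0,0,0,0.045,20,
0,0,0,0,0,0.045,20,
0,0,0,0,0,0.045,20,
0,0,0,0,0,0.045,20,
0,0,0,0,0,0.04,20,
0,0,0,0,0,0,20]'
```

```text
time_s: 33.5
position: [0.4235, -0.1603, 0.1153]
tool_rot: [[0.329, -0.944, -0.006], [-0.944, -0.329, 0.004], [-0.006, 0.004, -1.0]]
ft_force: [0.4, -0.3, 0.8]
grip_width: 0.0686
time_s: 34.1
position: [0.4255, -0.1622, 0.1197]
tool_rot: [[0.327, -0.945, 0.003], [-0.945, -0.327, -0.002], [0.003, -0.003, -1.0]]
ft_force: [0.5, 1.7, 7.5]
grip_width: 0.0392
time_s: 34.8
position: [0.4252, -0.1622, 0.3636]
tool_rot: [[0.327, -0.945, 0.009], [-0.945, -0.327, -0.007], [0.009, -0.006, -1.0]]
ft_force: [0.1, 0.0, -4.1]
grip_width: 0.0393
```

```bash
python3 -m crank '[0,0,0.138,0.0094,0.0097,0.004,20,
0,0,0.138,0.0094,0.0097,0.004,20,
0,0,0.138,0.0094,0.0097,0.004,20,
0,0,0.138,0.0094,0.0097,0,20,
0,0,0.138,0.0094,0.0097,0,20,
0,0,0.138,0.0094,0.0097,0,20,
0,0,0.138,0.0094,0.0097,0,20,
0,0,0.138,0.0094,0.0097,0,20,
0,0,0.138,0.0094,0.0097,0,20,
0,0,0.138,0.0094,0.0097,0,20,
0,0,0.138,0.0094,0.0097,0,20,
0,0,0.138,0.0094,0.0097,0,20,
0,0,0.138,0.0094,0.0097,0,20,
0,0,0.138,0.0094,0.0097,0,20,
0,0,0.138,0.0094,0.0097,0,20,
0,0,0.138,0.0094,0.0097,0,20,
0,0,0.138,0.0094,0.0097,0,20,
0,0,0.138,0.0094,0.0097,0,20,
0,0,0,0,0,0,20,
0,0,0,0,0,0,20]'; python3 -c "
from h import *
rc()"
```

```text
time_s: 36.8
position: [0.5934, 0.0127, 0.3692]
tool_rot: [[0.322, 0.947, -0.002], [0.947, -0.322, -0.0], [-0.001, -0.002, -1.0]]
ft_force: [0.8, -0.4, -1.4]
grip_width: 0.0394
t36.8 pos [0.5934 0.0127 0.3692] yaw 71.23 z [-0.002 -0.    -1.   ] F [ 0.8 -0.4 -1.4] w 0.0394 q [-10.  24.  51.  -0. 105. -81.]
out 0.1135 y 0.1252
```

```bash
python3 -m crank '[0,0,0,0,0,-0.038,20,
0,0,0,0,0,-0.038,20,
0,0,0,0,0,-0.038,20,
0,0,0,0,0,-0.035,20,
0,0,0,0,0,0,20,
0,0,0,0,0,0,20]'
python3 - <<'E'
from h import *
rc()
g=cam("wrist"); save(g,"wrist11.png",(180,0,460,320),1.8); rc()
E
```

```text
time_s: 37.4
position: [0.5939, 0.0123, 0.2221]
tool_rot: [[0.321, 0.947, 0.001], [0.947, -0.321, -0.0], [-0.0, 0.001, -1.0]]
ft_force: [-0.4, -0.2, -2.5]
grip_width: 0.0395
t37.4 pos [0.5939 0.0123 0.2221] yaw 71.28 z [ 0.001 -0.    -1.   ] F [-0.4 -0.2 -2.5] w 0.0395 q [-10.  27.  69.  -0.  83. -81.]
out 0.1141 y 0.1254
t37.5 pos [0.5944 0.0123 0.2231] yaw 71.31 z [ 0.003 -0.001 -1.   ] F [ 0.4 -0.3 -2.6] w 0.0391 q [-10.  27.  69.  -0.  83. -82.]
out 0.1145 y 0.1252
```

View pics/wrist11.png

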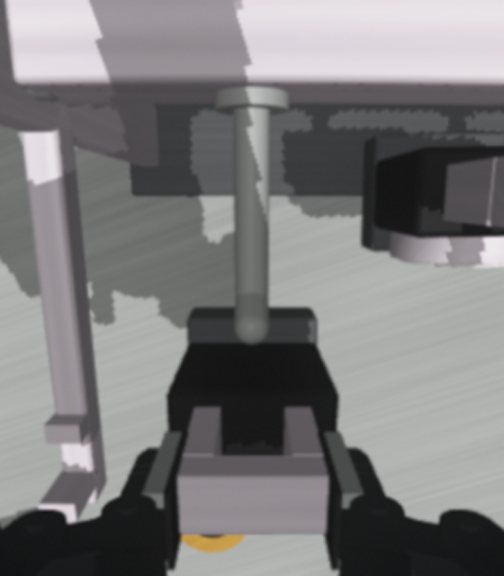

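Crop: hook 4's tip at column 252 lines up with the window centre at 253, so I can thread D as it is.

```bash
python3 -m crank '[0,0,0,0,0,-0.003,20,
0,0,0,-0.0108,0.0037,0,20,
0,0,0,-0.0108,0.0037,0,20,
0,0,0,-0.0108,0.0037,0,20,
0,0,0,-0.0108,0.0037,0,20,
0,0,0,-0.0108,0.0037,0,20,
0,0,0,-0.0108,0.0037,0,20,
0,0,0,-0.0108,0.0037,0,20,
0,0,0,0,0,0,20]'; python3 -c "
from h import *
rc()"; python3 -m crank '[0,0,0,0,0,-0.008,20,
0,0,0,0,0,-0.005,20,
0,0,0,0,0,-0.0025,20,
0,0,0,0,0,0,20]'; python3 -c "
from h import *
rc()"
```

```text
time_s: 38.35
position: [0.517, 0.0392, 0.2183]
tool_rot: [[0.319, 0.948, -0.0], [0.948, -0.319, 0.0], [0.0, -0.0, -1.0]]
ft_force: [1.0, -0.5, -2.9]
grip_width: 0.0395
t38.4 pos [0.517  0.0392 0.2183] yaw 71.42 z [-0.  0. -1.] F [ 1.  -0.5 -2.9] w 0.0395 q [ -9.  20.  82.   0.  78. -80.]
out 0.0326 y 0.1245
time_s: 38.75
position: [0.5183, 0.0385, 0.2026]
tool_rot: [[0.319, 0.948, -0.0], [0.948, -0.319, -0.0], [-0.0, -0.0, -1.0]]
ft_force: [-2.5, -0.2, 3.3]
grip_width: 0.0392
t38.8 pos [0.5183 0.0385 0.2026] yaw 71.38 z [-0. -0. -1.] F [-2.5 -0.2  3.3] w 0.0392 q [ -9.  21.  83.  -0.  76. -80.]
out 0.0341 y 0.1247
```

```bash
python3 -m crank '[0,0,0,0,0,0,65,
0,0,0,0,0,0,65,
0,0,0,0,0,0,65,
0,0,0,0,0,0,65,
0,0,0,0,0,0.02,65,
0,0,0,0,0,0.045,65,
0,0,0,0,0,0.045,65,
0,0,0,0,0,0.045,65,
0,0,0,0,0,0.035,65]'; python3 -m crank '[0,0,-0.1309,-0.0063,0.0132,0,60,
0,0,-0.1309,-0.0063,0.0132,0,60,
0,0,-0.1309,-0.0063,0.0132,0,60,
0,0,-0.1309,-0.0063,0.0132,0,60,
0,0,-0.1309,-0.0063,0.0132,0,60,
0,0,-0.1309,-0.0063,0.0132,0,60,
0,0,-0.1309,-0.0063,0.0132,0,60,
0,0,-0.1309,-0.0063,0.0132,0,60,
0,0,-0.1309,-0.0063,0.0132,0,60,
0,0,-0.1309,-0.0063,0.0132,0,60,
0,0,-0.1309,-0.0063,0.0132,0,60,
0,0,-0.1309,-0.0063,0.0132,0,60,
0,0,0,0,0,0,60,
0,0,0,0,0,0,60]'
python3 - <<'E'
from h import *
rc()
import pickle
for n in ("top","wrist","side"):
    g=cam(n); pickle.dump(g,open(n+"12.pkl","wb"))
    for P in((.088,-.055,.29),(.088,.055,.29)): print(n,proj(g,rack(*P)).round(0))
    if n=="side": a=g["frame"][170:350,190:350]
    if n=="wrist": b=g["frame"]
a=cv2.resize(a[:,:,::-1],None,fx=2.5,fy=2.5); b=cv2.resize(b[:,:,::-1],None,fx=.6,fy=.6)
c=np.zeros((450,784,3),np.uint8); c[:,:400]=a; c[:240,400:]=b; cv2.imwrite("pics/m12.png",c)
E
```

```text
time_s: 39.65
position: [0.518, 0.0387, 0.3954]
tool_rot: [[0.319, 0.948, 0.003], [0.948, -0.319, -0.0], [0.001, 0.003, -1.0]]
ft_force: [0.6, 0.6, 0.5]
grip_width: 0.0554
time_s: 41.05
position: [0.4427, 0.1969, 0.3924]
tool_rot: [[0.949, -0.315, 0.0], [-0.315, -0.949, -0.0], [0.0, 0.0, -1.0]]
ft_force: [0.5, 0.2, 0.1]
grip_width: 0.0513
t41.0 pos [0.4427 0.1969 0.3924] yaw -18.37 z [ 0. -0. -1.] F [0.5 0.2 0.1] w 0.0513 q [ 10.  11.  66.  -0. 103.  28.]
out -0.0882 y -0.0012
top [[178. 221.]]
top [[219. 236.]]
wrist [[320. 141.]]
wrist [[320. 261.]]
side [[304. 233.]]
side [[329. 212.]]
```

View pics/m12.png

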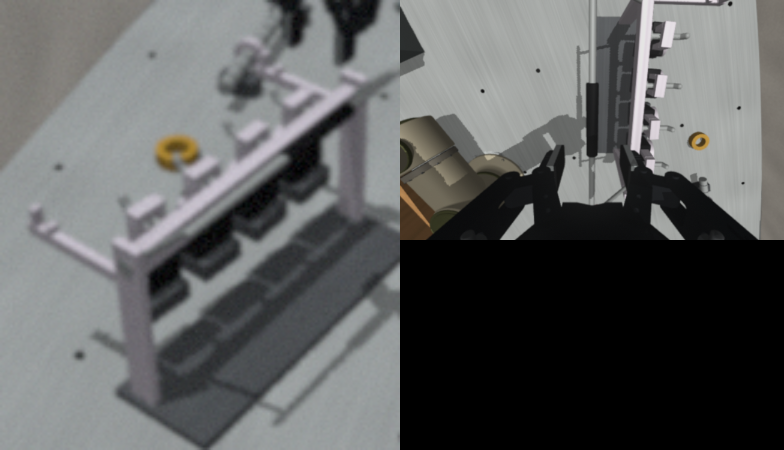

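All four gauges hang with their lugs on the hooks (side crop). In the wrist inset the open keeper's sleeve is at column 592, between the jaws, which matches the prediction. Gripping it and swinging it down.

```bash
python3 -m crank '[0,0,0,0,0,-0.035,50,
0,0,0,0,0,-0.035,50,
0,0,0,0,0,-0.035,50,
0,0,0,0,0,0,50,
0,0,0,0,0,0,0,
0,0,0,0,0,0,0,
0,0,0,0,0,0,0,
0,0,0,0,0,0,0,
0,0,0,0,0,0,0]' 25; python3 -m crank '[0,0,0,0.0132,-0.0044,0.0121,0,
0,0,0,0.0147,-0.005,0.0099,0,
0,0,0,0.0159,-0.0054,0.0075,0,
0,0,0,0.0168,-0.0057,0.005,0,
0,0,0,0.0173,-0.0058,0.0023,0,
0,0,0,0.0174,-0.0059,-0.0004,0,
0,0,0,0.0172,-0.0058,-0.0031,0,
0,0,0,0.0166,-0.0056,-0.0057,0]' 30;python3 -c "
from h import *
rc()"
```

```text
time_s: 42.1
position: [0.4429, 0.1972, 0.2894]
tool_rot: [[0.948, -0.319, 0.003], [-0.319, -0.948, 0.001], [0.003, -0.002, -1.0]]
ft_force: [-3.1, 0.8, 8.2]
grip_width: 0.017
time_s: 42.9
position: [0.5722, 0.1536, 0.3169]
tool_rot: [[0.948, -0.319, 0.002], [-0.319, -0.948, 0.001], [0.002, -0.002, -1.0]]
ft_force: [-2.3, 1.6, 6.3]
grip_width: 0.0167
t42.9 pos [0.5722 0.1536 0.3169] yaw -18.57 z [ 0.002  0.001 -1.   ] F [-2.3  1.6  6.3] w 0.0167 q [ 4. 24. 59.  0. 97. 22.]
out 0.0483 y -0.0015
```

```bash
python3 -m crank '[0,0,0,0.0156,-0.0053,-0.0083,0,
0,0,0,0.0143,-0.0048,-0.0106,0,
0,0,0,0.0127,-0.0043,-0.0127,0,
0,0,0,0.0108,-0.0036,-0.0145,0,
0,0,0,0.0086,-0.0029,-0.016,0,
0,0,0,0.0063,-0.0021,-0.0172,0,
0,0,0,0.0038,-0.0013,-0.018,0,
0,0,0,0.0013,-0.0004,-0.0184,0,
0,0,0,0,0,-0.002,0,
0,0,0,0,0,-0.001,0,
0,0,0,0,0,0,0]';python3 -c "
from h import *
rc()"
```

```text
time_s: 44.0
position: [0.6447, 0.1291, 0.1983]
tool_rot: [[0.948, -0.318, 0.002], [-0.318, -0.948, 0.0], [0.001, -0.001, -1.0]]
ft_force: [-12.2, 3.2, 19.9]
grip_width: 0.0164
t44.0 pos [0.6447 0.1291 0.1983] yaw -18.57 z [ 0.002  0.    -1.   ] F [-12.2   3.2  19.9] w 0.0164 q [ 1. 35. 60.  0. 85. 20.]
out 0.1248 y -0.0015
```

```bash
python3 -m crank '[0,0,0,0,0,0,45,
0,0,0,0,0,0,45,
0,0,0,0,0,0,45,
0,0,0,0,0,0,45,
0,0,0,0,0,0.02,45,
0,0,0,0,0,0.045,45,
0,0,0,0,0,0.045,45,
0,0,0,-0.03,-0.03,0.03,45,
0,0,0,-0.03,-0.035,0,45,
0,0,0,-0.03,-0.035,0,45,
0,0,0,-0.03,-0.035,0,45,
0,0,0,-0.02,-0.035,0,45,
0,0,0,-0.02,-0.035,0,45,
0,0,0,-0.02,-0.035,0,45,
0,0,0,-0.02,-0.035,0,45,
0,0,0,0,-0.035,0,45,
0,0,0,0,-0.035,0,45,
0,0,0,0,0,0,45]'
python3 - <<'E'
from h import *
import pickle
rc()
g0=pickle.load(open("top0.pkl","rb")); g=cam("top"); pickle.dump(g,open("top13.pkl","wb"));save(g,"top13.png",None,1.25)
# black sleeve in both pictures
for G in(g0,g):
    f=G["frame"]; m=(f.max(2)<50).astype(np.uint8); m[:, :195]=0; m[:,270:]=0; m[:140]=0; m[175:]=0
    ys,xs=np.nonzero(m); print("sleeve",len(xs),xs.mean().round(1),ys.mean().round(1),xs.min(),xs.max())
d=np.abs(g0["frame"].astype(int)-g["frame"]).max(2)
for n,(x0,y0,x1,y1) in dict(collar=(298,132,326,160),shaft=(350,140,468,168),plate=(450,202,522,260),keeperbar=(168,125,310,185),red=(360,258,386,286)).items():
    print(n,"changed px",(d[y0:y1,x0:x1]>50).sum(),"of",(x1-x0)*(y1-y0))
print("white lug blobs at hung lug height on gauges' hooks, lug top z=.217:")
f=g["frame"]
for y in(-.129,-.044,.041,.1255): print(proj(g,rack(-.035,y,.217)).round(0), f[tuple(proj(g,rack(-.035,y,.217)).round().astype(int)[0][::-1])])
lugs(g)
E
```

```text
time_s: 45.8
position: [0.446, -0.2187, 0.3344]
tool_rot: [[0.946, -0.323, -0.001], [-0.323, -0.946, -0.0], [-0.001, 0.001, -1.0]]
ft_force: [1.5, -0.3, -0.8]
grip_width: 0.0388
t45.8 pos [ 0.446  -0.2187  0.3344] yaw -18.85 z [-0.001 -0.    -1.   ] F [ 1.5 -0.3 -0.8] w 0.0388 q [-40.  13.  72.  -0.  95. -21.]
out 0.0478 y 0.3916
sleeve 215 235.6 156.7 217 255
sleeve 207 236.0 157.3 195 255
collar changed px 0 of 784
shaft changed px 0 of 3304
plate changed px 0 of 4176
keeperbar changed px 453 of 8520
red changed px 397 of 728
white lug blobs at hung lug height on gauges' hooks, lug top z=.217:
[[179. 172.]] [233 230 234]
[[208. 182.]] [231 229 233]
[[238. 192.]] [231 230 233]
[[268. 203.]] [232 231 233]
blob px [380. 296.] xy [ 283.9 -262.9] [ 0.2793 -0.2634] size 50.6 34.4 long 45.7
```

```bash
python3 - <<'E'
from h import *
import pickle
a=pickle.load(open("side0.pkl","rb")); b=cam("side")
for G in(a,b):
    f=G["frame"].astype(int); ys,xs=np.nonzero((f[:,:,0]>120)&(f[:,:,1]<70)&(f[:,:,2]<70)); print("red",len(xs),xs.mean().round(1),ys.mean().round(1))
    s=f[205:232,240:275].max(2)<60; ys,xs=np.nonzero(s); print("sleeve",len(xs),(xs.mean()+240).round(1),(ys.mean()+205).round(1))
print(close_job())
E
```

```text
red 153 382.3 209.1
sleeve 121 257.0 220.0
red 62 380.8 214.5
sleeve 120 256.9 222.0
the job is handed in; nothing more can be done
None
```

I handed the job in after about 46 s of robot time. I swung the keeper fully back until it met its stop. All four gauges now hang behind the upturned ends of their own hooks, display outward. The keeper then went down until it met about 20 N of resistance at its closed height; I released it and moved the arm clear.

**Checks that passed**
- **Gauges:** I felt each one seat on its bar before I released it. After the release all four lugs showed white at their expected hook positions in the top view.
- **Collar, shaft and angle plate:** no pixel changed in the top view.
- **Keeper, from above:** the sleeve is within about 0.6 px of where it was when closed at the start.

**Checks that disagreed or stayed open**
- **Keeper, from the side:** the sleeve reads 2 px lower than at the start. I handed in without resolving this; it may rest slightly deeper in its catches.
- **Red look-alike:** it showed only 62 of its 153 red pixels at the end, and its region of the top view had also changed. I think the parked gripper was blocking the view. I never reached for it, but I did not confirm it is unmoved.

I had used all 16 picture views by then, so the checks after closing the keeper were numeric only. I never saw a gauge get knocked aside.

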